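# Right the fallen solvent flask in the shoe repairer's bottle row

### The arm

A 6-joint arm with a two-finger parallel gripper is mounted at the origin on the work surface. World frame = base frame: x ahead of the robot, y to its left, z up, the work surface at z = 0. Lengths are in m, angles in rad, forces in N, time in s.
With the tool pointing down it reaches from about 0.35 to 0.975 m from the base axis. Payload 4.9 kg.
Tool frame: the origin (TCP) lies at the very end of the fingers, on their centre line; the grasp point (between the pads) lies 19 mm behind it; z points along the fingers, y is the direction in which the jaws open and shut (so a half turn about z gives the same grasp; the last joint's range is limited). The gripper opens to 85 mm and grips with 20 to 120 N. Pads are 22 mm wide; open, the fingers measure 114 mm over their backs; the gripper's body (76 mm by 85 mm) begins 54 mm behind the grasp point. The pads swing forward as they close: fully open they stand 13 mm farther back than shut.
Start: joints at [-1.36, 0.053, 1.613, -0, 1.476, -0.119], TCP at [0.202, -0.591, 0.231] pointing down, gripper open.
Joint ranges: [-3.01, 3.01], [-1.01, 2.22], [0.06, 2.58], [-1.02, 4.17], [0.09, 2.62], [-3.14, 3.14]. Speed limits (rad/s): [2.57, 2.57, 3.14, 3.14, 3.14, 3.14].

### API

Orientations are given as a unit quaternion [w, x, y, z].
In Python, from plant import state, eyes, job_done gives the robot as it stands.
- The arm moves only by the tool apply_moves, never from a script. Its argument "commands" is a list of rows, each an object with "linear": the shift along the tool's x, y, z in m, a list of three; "delta_rot": the turn, a rotation vector about the tool's x, y, z in degrees, a list of three; "fingers": the closure in counts, from 0 (fully open) to 255 (shut). In form: [{"linear": [x, y, z], "delta_rot": [wx, wy, wz], "fingers": fingers}, ...]. A call has exactly 8 rows; each row is the pose to reach, as a shift and turn from the pose commanded when the call began, along the tool's axes at that moment; what a row does not reach only later rows make up. A row lasts 1/10 s, in which the tool goes at most 50 mm and 8.59 degrees, less where a joint would pass 70% of its speed; a pose out of reach is approached as far as the arm can. A call with a gripper value outside its range is refused whole. The fingers move at their own pace and stop on an object; the grip force is fixed at half the most. Time passes only in rows, so rows that repeat a pose let the fingers close, or fill a call up. It gives the time, the measured TCP pose, the force and the opening at its end, in the units of the state.
- state(): the state, without advancing time (a new reading comes with each control period).
- eyes.grab_frame(name): name is "side" or "top" or "wrist"; returns the picture (384x512x3 uint8, red, green, blue); there is no depth.
- eyes.camera_params(name): a dict with "fx", "fy", "cx", "cy" (pixels), "position" and "rotation" of the camera in the world; the wrist camera has in their place "T_tool_cam" (4x4, takes a point from camera to tool coordinates, whose origin is the TCP and whose axes are the flange's). Camera axes: x right, y down, z forward; pixel columns grow to the right and rows downward; lengths in m; the calibration is good to about 2 mm. The wrist camera is an equidistant fisheye: a pixel r from the principal point sees the ray r / f radians off the axis. A picture is of the moment at which its call begins: read the wrist's pose just before it. camera_params takes no time and is no camera call.
- job_done(): hands the job in, once; it reports no verdict.
The state is a dict: "time": time; "joint_pos": joint angles; "joint_vel": joint speeds; "joint_efforts": joint torques, N m; "tool_pos": TCP position; "tool_rot": TCP orientation; "contact_force": force on the tool from outside, world axes, zero at the start; "ft_torque": the same for the moment, N m; "gripper_width": opening from 0.0 (shut) to 1.0 (fully open).
Only numpy, scipy, OpenCV 4.12 (cv2) and the standard library are available. Lean on these libraries where they do the work, as an engineer would, in place of code of your own. Each camera call takes 0.05 s, during which the arm holds its last target.

### The job

One of the square solvent flasks has fallen out of the row on the shoe repair bench, its foot towards the low steel guard. Raise its capped end and push that up and over against the guard until the flask stands upright in the gap between the two containers still standing, one side against the guard. Tip it up about its foot rather than carrying it through the air, leave its two neighbours where they stand, and let go of it.

Things in the scene. Friction and masses are not known exactly. Their poses are not given: they have to be found in the camera images.
- flask_center (a point): Fallen square metal flask 60x60 mm, 150 mm tall, paper label, 0.3-0.6 kg. Point on its axis 75 mm above the foot; z: foot to cap. Black barrel-shaped cap, at 122-150 mm above the foot, widest (32 mm across) at 137 mm; swivels in a light pinch from its two sides. It lies flat on a side (axis 30 mm above the bench), cap away from the guard, foot 10-35 mm from the guard's face.
- guard: Grey upright steel sheet fixed to the bench, 400 mm long, 105 high, 12 thick; flange behind. Origin: bench height, on the face towards the bottles, half-way along; x along the sheet, z up, +y into the sheet, away from the bottles. The flask standing with a side against it has its axis at y = -30 mm; the gap is at its middle.
- twin: Flask of the same make, standing upright 2 mm from the guard, about 150 mm along it from the middle, on one side; 150 mm tall, 60 mm square. Origin: centre of its underside, z up.
- tin: Round metal tin, 64 mm across, 125 mm tall, standing by the guard about 150 mm from its middle, on the other side (twin and tin may change sides). Origin: centre of its underside, z up.
There are look-alikes about, which are no part of the job. Leave any orange or purple look-alike of the part that bears flask_center alone.

How it is judged:
At the end, for the whole second after the job is handed in: The flask stands on the bench upright (within about 10 degrees), cap up, in the gap between its two neighbours (its axis within 90 mm of the guard's middle) with its axis no more than 50 mm from the guard's face (that is, a side within 20 mm of it), and stays so (angle between flask_center's own z axis and vertical below 0.17 rad and height (world z) of flask_center between 0.065 and 0.085 m and y of flask_center in the frame of guard between -0.05 and 0 m and x of flask_center in the frame of guard between -0.09 and 0.09 m); the robot touches nothing.
It fails at once if the flask carried through the air (its middle more than 130 mm above the bench, 50 mm more than tipping it up needs) (height (world z) of flask_center above 0.13 m).
It fails at once if the standing flask shifted by more than 25 mm or tipped over (distance of twin from where it was at the start of the episode above 0.025 m or angle between twin's own z axis and vertical above 0.3 rad).
It fails at once if the round tin shifted by more than 25 mm or tipped over (distance of tin from where it was at the start of the episode above 0.025 m or angle between tin's own z axis and vertical above 0.3 rad).
It also fails if it takes over 35 s, if anything falls off the work surface, if the arm or the gripper's body presses on something with over 40 N, if the wrist force passes 120 N, or if a joint passes its speed limit or range.

## Working session

There is one attempt and no reset: what is moved stays moved. The work goes in short steps, Python scripts to look and compute and a tool call to move; the robot and the scene stay as the last step left them, time stands still between calls to the robot, and variables do not carry over. Pictures are saved under pics/ and viewed, and the job is handed in when it is done.

Besides the shell and the picture viewer there is one more tool, called after "Call:" as a command line: name --argument value ..., lists and objects as JSON in quotes. apply_moves: Moves the arm, as the interface text tells. Its arguments: {"type":"object","properties":{"commands":{"type":"array","items":{"type":"object","properties":{"linear":{"type":"array","items":{"type":"number"}},"delta_rot":{"type":"array","items":{"type":"number"}},"fingers":{"type":"number"}}}}},"required":["commands"]}

```bash
mkdir -p pics; ls; python3 - <<'E'
from plant import state, eyes
import cv2, numpy as np
s=state(); print(s)
for n in ("side","top","wrist"):
    im=eyes.grab_frame(n); cv2.imwrite(f"pics/{n}0.png",im[:,:,::-1]); print(n,eyes.camera_params(n))
E
```

```text
pics
{'time': 0.0, 'joint_pos': array([-1.35999568e+00,  5.33598405e-02,  1.61429959e+00,  2.13900007e-05,
        1.47599498e+00, -1.19039081e-01]), 'joint_vel': array([ 0.00277031, -0.00047074, -0.00102144,  0.0007161 ,  0.00191068,
       -0.00053523]), 'joint_efforts': array([-9.90602825e-05, -3.93684483e+01, -3.70180428e+01, -1.92738248e-04,
        7.05634229e-03,  7.72820794e-07]), 'tool_pos': array([ 0.20228372, -0.59070083,  0.23005783]), 'tool_rot': array([-1.03028112e-03,  9.86431158e-01,  1.64172187e-01, -3.66461597e-05]), 'contact_force': array([-0.34375554, -0.01768461,  1.12826504]), 'ft_torque': array([ 0.04940896, -0.01145919, -0.02165968]), 'gripper_width': 0.9971133987214007}
side {'fx': 477.74875601464475, 'fy': 477.74875601464475, 'cx': 256.0281038701111, 'cy': 188.6121989078178, 'position': array([0.27487423, 0.69731736, 0.61642547]), 'rotation': array([ 0.09200099, -0.2009981 ,  0.87811307, -0.42432655])}
top {'fx': 419.90031193045667, 'fy': 419.90031193045667, 'cx': 257.2487187323252, 'cy': 190.58344270831944, 'position': array([0.490106  , 0.08987022, 0.94014314]), 'rotation': array([-0.03793884,  0.71030452, -0.70205594,  0.03384674])}
wrist {'fx': 297.3186396354542, 'fy': 297.3186396354542, 'cx': 264.4318637460174, 'cy': 189.87468717338106, 'T_tool_cam': array([[ 7.51420314e-04, -9.59761918e-01, -2.80813988e-01,
         7.15620473e-02],
       [ 9.99999640e-01,  6.10567089e-04,  5.89076793e-04,
         5.92615070e-04],
       [-3.93917694e-04, -2.80814329e-01,  9.59762032e-01,
        -1.43362190e-01],
       [ 0.00000000e+00,  0.00000000e+00,  0.00000000e+00,
         1.00000000e+00]])}
```

View pics/side0.png

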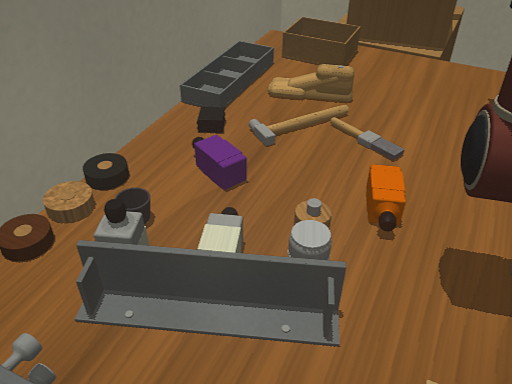

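View pics/top0.png

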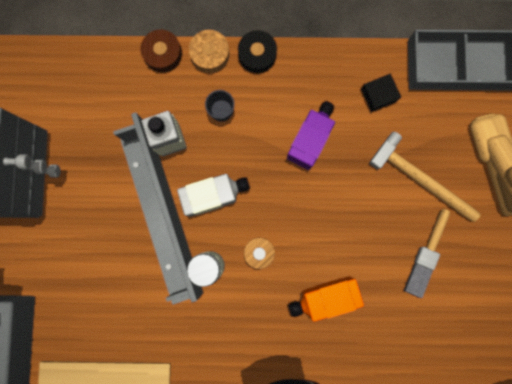

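View pics/wrist0.png

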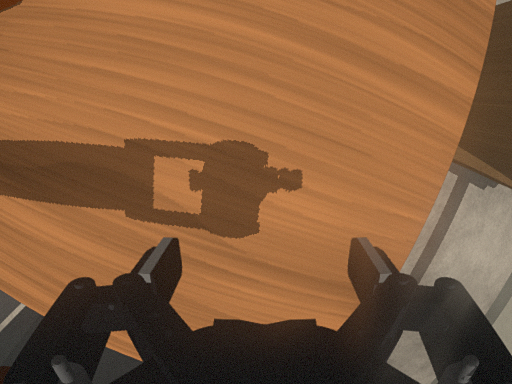

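The top view shows the fallen flask at about (208,195) with its cap at (242,185), pointing away from the guard. The twin is at (160,133) and the tin at (205,270). The round wooden item at (260,253) is just clutter. I'll enlarge that area and measure it.

```bash
cat > h.py <<'E'
import numpy as np, cv2
from scipy.spatial.transform import Rotation as R
from plant import state, eyes
def rot(q): return R.from_quat([q[1],q[2],q[3],q[0]])
def cast(n,uv,z):
    p=eyes.camera_params(n); M=rot(p["rotation"]).as_matrix()
    d=M@np.array([(uv[0]-p["cx"])/p["fx"],(uv[1]-p["cy"])/p["fy"],1]); o=p["position"]
    return o+d*(z-o[2])/d[2]
def proj(n,X):
    p=eyes.camera_params(n); c=rot(p["rotation"]).as_matrix().T@(np.asarray(X)-p["position"])
    return np.array([p["fx"]*c[0]/c[2]+p["cx"],p["fy"]*c[1]/c[2]+p["cy"]])
E
python3 - <<'E'
import cv2
im=cv2.imread('pics/top0.png'); c=im[100:310,105:285]; cv2.imwrite('pics/topz.png',cv2.resize(c,None,fx=2.8,fy=2.8,interpolation=cv2.INTER_CUBIC)); 
im=cv2.imread('pics/side0.png'); c=im[180:350,70:350]; cv2.imwrite('pics/sidez.png',cv2.resize(c,None,fx=2.8,fy=2.8,interpolation=cv2.INTER_CUBIC))
E
```

```text
(no output)
```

View pics/topz.png

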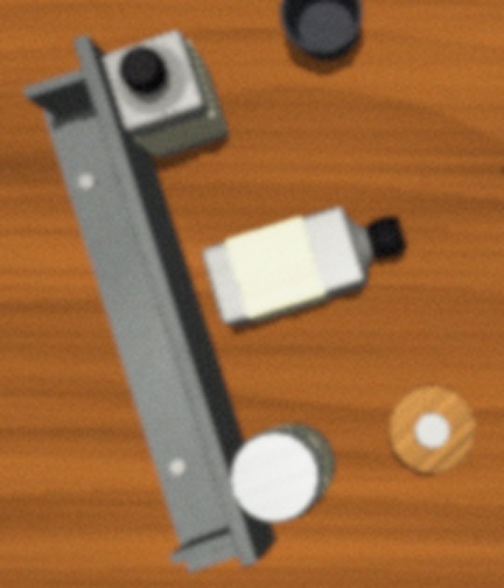

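View pics/sidez.png

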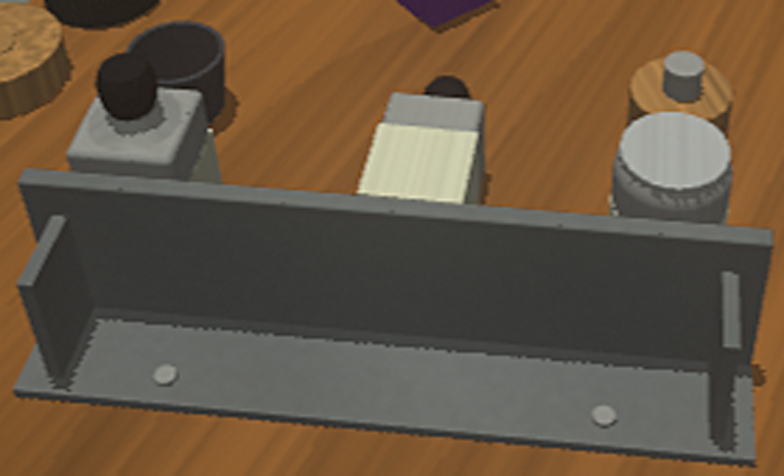

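```bash
cat > m.py <<'E'
from h import *
def t(u,v,z): return cast("top",(105+(u+.5)/2.8-.5,100+(v+.5)/2.8-.5),z)
A=t(92,38,.105);B=t(257,555,.105); print("guard",A,B,np.linalg.norm(A-B),"mid",(A+B)/2)
C=[t(*p,.06) for p in [(204,250),(342,207),(362,287),(228,326)]]
print("flask",np.round(C,4),[round(float(np.linalg.norm(C[i]-C[i-1])),4) for i in range(4)])
print("cap",t(386,238,.03), "capfar",t(403,235,.03),"shoulder",t(365,245,.03))
print("twin cap",t(143,66,.15),"tin",t(274,476,.125),"knob",t(431,430,.06))
print("twin corners",[np.round(t(*p,.122),4) for p in [(103,52),(186,31),(205,104),(128,131)]])
ex=(B-A)/np.linalg.norm(B-A); 
a=(C[0]+C[3])/2; b=(C[1]+C[2])/2; d=(b-a)/np.linalg.norm(b-a); print("axis",d,"ang",np.degrees(np.arctan2(d[1],d[0])),"guard dir",ex, np.degrees(np.arctan2(ex[1],ex[0])))
n=np.array([-ex[1],ex[0],0]);
for name,p in [("foot",a),("sh",b),("cap",t(386,238,.03)),("tin",t(274,476,.125)),("twin",t(143,66,.15)),("knob",t(431,430,.06))]:
  q=p-(A+B)/2; print(name,"along",q@ex,"out",q@n)
E
python3 m.py
```

```text
guard [0.73101446 0.34138645 0.105     ] [0.36352383 0.21122525 0.105     ] 0.38986061410599937 mid [0.54726915 0.27630585 0.105     ]
flask [[0.5813 0.2637 0.06  ]
 [0.6152 0.1603 0.06  ]
 [0.5547 0.1441 0.06  ]
 [0.5243 0.244  0.06  ]] [0.0603, 0.1088, 0.0626, 0.1043]
cap [0.59541707 0.12796093 0.03      ] capfar [0.59792125 0.11474344 0.03      ] shoulder [0.589743   0.14423695 0.03      ]
twin cap [0.69868299 0.29190523 0.15      ] tin [0.41964519 0.19808965 0.125     ] knob [0.4490869  0.09112685 0.06      ]
twin corners [array([0.716, 0.328, 0.122]), array([0.7319, 0.2693, 0.122 ]), array([0.679, 0.254, 0.122]), array([0.6589, 0.308 , 0.122 ])]
axis [ 0.30161322 -0.95343037  0.        ] ang -72.44547725005208 guard dir [-0.94262055 -0.33386598  0.        ] -160.4964067052581
foot along 0.0022888530942792354 out 0.02302089215287795
sh along 0.005913179931107326 out 0.129522180462453
cap along 0.0041421019303513815 out 0.15590792683981625
tin along 0.14641468919937614 out 0.03111889742752261
twin along -0.147933899768158 out 0.0358476324518619
knob along 0.15437357260278103 out 0.1417738188492954
```

Cross-checks:
- **Guard:** reads 390 mm against 400.
- **Flask:** width reads 60–62 mm and its foot is about 23 mm from the face. It lies within 2° of square to the guard.
- **Neighbours:** both sit about 147 mm along the guard, as stated.

Next I move above the cap with the jaws along the guard.

```bash
cat > go.py <<'E'
from h import *
import sys
def Rt(yawy,tilt=0):
    a=np.radians(yawy); y=np.array([np.cos(a),np.sin(a),0]); z=np.array([0,0,-1.]); x=np.cross(y,z)
    return R.from_matrix(np.c_[x,y,z])*R.from_euler('y',tilt,degrees=True)
def delta(p,yaw=18.5,tilt=0):
    s=state(); R0=rot(s["tool_rot"]); 
    return np.round(R0.inv().apply(np.array(p)-s["tool_pos"]),4), np.round((R0.inv()*Rt(yaw,tilt)).as_rotvec(degrees=True),2)
if __name__=="__main__":
    print(delta([float(v) for v in sys.argv[1:4]]))
E
python3 go.py 0.595 0.124 0.15
```

```text
(array([ 0.603 , -0.549 ,  0.0813]), array([-6.00e-02, -8.00e-02, -8.96e+01]))
```

Call:
apply_moves --commands '[{"linear": [0.036, -0.033, 0.0], "delta_rot": [0, 0, -5.6], "fingers": 0}, {"linear": [0.072, -0.066, 0.0], "delta_rot": [0, 0, -11.2], "fingers": 0}, {"linear": [0.108, -0.099, 0.0], "delta_rot": [0, 0, -16.8], "fingers": 0}, {"linear": [0.144, -0.132, 0.0], "delta_rot": [0, 0, -22.4], "fingers": 0}, {"linear": [0.18, -0.165, 0.0], "delta_rot": [0, 0, -28], "fingers": 0}, {"linear": [0.216, -0.198, 0.0], "delta_rot": [0, 0, -33.6], "fingers": 0}, {"linear": [0.252, -0.231, 0.0], "delta_rot": [0, 0, -39.2], "fingers": 0}, {"linear": [0.288, -0.264, 0.0], "delta_rot": [0, 0, -44.8], "fingers": 0}]'

```text
time: 0.95
tool_pos: [0.3898, -0.2463, 0.2311]
tool_rot: [0.0, 0.849, 0.529, 0.0]
contact_force: [0.1, -0.3, -0.5]
gripper_width: 1.001
```

```bash
python3 go.py 0.595 0.124 0.15
```

```text
(array([0.4228, 0.0214, 0.0812]), array([ 2.00e-02,  0.00e+00, -4.46e+01]))
```

Call:
apply_moves --commands '[{"linear": [0.045, 0.002, 0.0], "delta_rot": [0, 0, -5.6], "fingers": 0}, {"linear": [0.09, 0.004, 0.0], "delta_rot": [0, 0, -11.2], "fingers": 0}, {"linear": [0.135, 0.006, 0.0], "delta_rot": [0, 0, -16.8], "fingers": 0}, {"linear": [0.18, 0.009, 0.01], "delta_rot": [0, 0, -22.4], "fingers": 0}, {"linear": [0.225, 0.011, 0.02], "delta_rot": [0, 0, -28], "fingers": 0}, {"linear": [0.27, 0.013, 0.03], "delta_rot": [0, 0, -33.6], "fingers": 0}, {"linear": [0.315, 0.016, 0.04], "delta_rot": [0, 0, -39.2], "fingers": 0}, {"linear": [0.36, 0.018, 0.05], "delta_rot": [0, 0, -44.6], "fingers": 0}]'

```text
time: 1.75
tool_pos: [0.5655, 0.0684, 0.1806]
tool_rot: [-0.0, 0.584, 0.812, -0.0]
contact_force: [0.5, -0.9, -0.7]
gripper_width: 0.997
```

```bash
python3 go.py 0.595 0.124 0.15
```

```text
(array([0.0434, 0.0456, 0.0306]), array([-0.01,  0.01,  0.04]))
```

Call:
apply_moves --commands '[{"linear": [0.02, 0.02, 0.0], "delta_rot": [0, 0, 0], "fingers": 0}, {"linear": [0.04, 0.043, 0.015], "delta_rot": [0, 0, 0], "fingers": 0}, {"linear": [0.043, 0.046, 0.03], "delta_rot": [0, 0, 0], "fingers": 0}, {"linear": [0.043, 0.046, 0.03], "delta_rot": [0, 0, 0], "fingers": 0}, {"linear": [0.043, 0.046, 0.03], "delta_rot": [0, 0, 0], "fingers": 0}, {"linear": [0.043, 0.046, 0.03], "delta_rot": [0, 0, 0], "fingers": 0}, {"linear": [0.043, 0.046, 0.03], "delta_rot": [0, 0, 0], "fingers": 0}, {"linear": [0.043, 0.046, 0.03], "delta_rot": [0, 0, 0], "fingers": 0}]'

```text
time: 2.55
tool_pos: [0.5955, 0.1211, 0.1523]
tool_rot: [0.001, 0.586, 0.81, 0.0]
contact_force: [-0.4, -0.6, -0.1]
gripper_width: 1.002
```

```bash
python3 - <<'E'
from h import *
s=state(); print(s["tool_pos"],s["tool_rot"])
im=eyes.grab_frame("wrist"); cv2.imwrite("pics/w1.png",im[:,:,::-1])
p=eyes.camera_params("wrist"); T=p["T_tool_cam"]; M=rot(s["tool_rot"]).as_matrix()
def wc(u,v,z):
    dx,dy=u-p["cx"],v-p["cy"]; r=np.hypot(dx,dy); th=r/p["fx"]
    d=M@T[:3,:3]@np.array([np.sin(th)*dx/r,np.sin(th)*dy/r,np.cos(th)]); o=s["tool_pos"]+M@T[:3,3]
    return o+d*(z-o[2])/d[2]
# dark cap mask
g=im.max(2); m=((g<45)).astype(np.uint8)
n,l,st,c=cv2.connectedComponentsWithStats(m)
for i in range(1,n):
    if st[i,4]>100: print(st[i],c[i],wc(*c[i],.03))
np.save("pics/w1s.npy",np.r_[s["tool_pos"],s["tool_rot"]])
E
```

```text
[0.59551099 0.12111952 0.15226671] [5.84425516e-04 5.86075343e-01 8.10256218e-01 4.59864645e-04]
[472  10  34  34 443] [486.83747178  24.94130926] [0.76958655 0.36833307 0.03      ]
[    4   280   415   104 19543] [205.5392212  350.01048969] [ 0.59361674 -0.11123541  0.03      ]
[ 446  306   66   78 2972] [481.11978466 351.23216689] [ 1.03796539 -0.04169606  0.03      ]
```

View pics/w1.png

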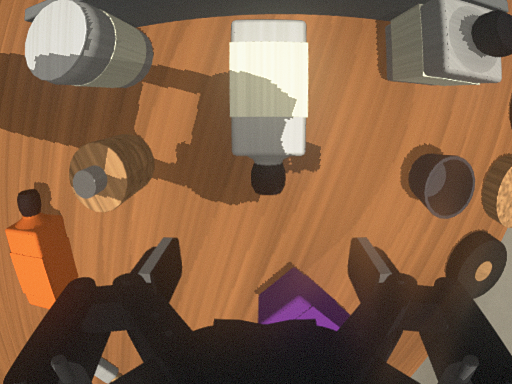

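The wrist view shows the flask square to the jaws. The cap is at about (268,180), spanning rows 163–195, and nothing stands in the jaws' way.

```bash
cat > w.py <<'E'
from h import *
def wc(u,v,z,S):
    p=eyes.camera_params("wrist"); T=p["T_tool_cam"]; M=rot(S[3:]).as_matrix()
    dx,dy=u-p["cx"],v-p["cy"]; r=np.hypot(dx,dy); th=r/p["fx"]
    d=M@T[:3,:3]@np.array([np.sin(th)*dx/r,np.sin(th)*dy/r,np.cos(th)]); o=S[:3]+M@T[:3,3]
    return o+d*(z-o[2])/d[2]
E
python3 - <<'E'
from w import *
S=np.load("pics/w1s.npy")
for q,z in [((268,163),.03),((268,195),.03),((268,179),.03),((251,180),.03),((286,180),.03),((232,157),.06),((304,157),.06),((232,21),.06),((306,21),.06)]: print(q,wc(*q,z,S))
E
python3 go.py 0.594 0.126 0.013
```

```text
(268, 163) [0.59325025 0.13969882 0.03      ]
(268, 195) [0.60290192 0.11079095 0.03      ]
(268, 179) [0.59800688 0.12544213 0.03      ]
(251, 180) [0.58340735 0.11962955 0.03      ]
(286, 180) [0.6141068  0.12976772 0.03      ]
(232, 157) [0.56184922 0.14088473 0.06      ]
(304, 157) [0.61701627 0.15914859 0.06      ]
(232, 21) [0.52787243 0.24596059 0.06      ]
(306, 21) [0.58295283 0.26456414 0.06      ]
(array([ 5.000e-03, -1.000e-04,  1.391e-01]), array([ 0.07,  0.02, -0.25]))
```

Call:
apply_moves --commands '[{"linear": [0.004, 0.0025, 0.03], "delta_rot": [0, 0, 0], "fingers": 60}, {"linear": [0.004, 0.0025, 0.06], "delta_rot": [0, 0, 0], "fingers": 60}, {"linear": [0.004, 0.0025, 0.09], "delta_rot": [0, 0, 0], "fingers": 60}, {"linear": [0.004, 0.0025, 0.115], "delta_rot": [0, 0, 0], "fingers": 60}, {"linear": [0.004, 0.0025, 0.13], "delta_rot": [0, 0, 0], "fingers": 60}, {"linear": [0.004, 0.0025, 0.137], "delta_rot": [0, 0, 0], "fingers": 60}, {"linear": [0.004, 0.0025, 0.137], "delta_rot": [0, 0, 0], "fingers": 60}, {"linear": [0.004, 0.0025, 0.137], "delta_rot": [0, 0, 0], "fingers": 60}]'

```text
time: 3.4
tool_pos: [0.5975, 0.1264, 0.0158]
tool_rot: [0.001, 0.586, 0.811, 0.001]
contact_force: [-0.4, 0.1, 0.9]
gripper_width: 0.766
```

```bash
python3 - <<'E'
from h import *
im=eyes.grab_frame("wrist"); cv2.imwrite("pics/w2.png",im[:,:,::-1])
E
```

```text
(no output)
```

View pics/w2.png

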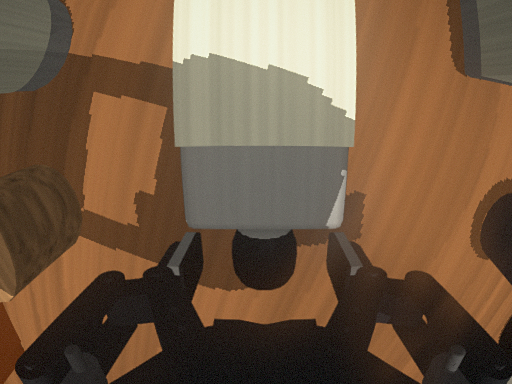

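The cap at (264,258) is centred between the pads. I'll close in a light pinch.

Call:
apply_moves --commands '[{"linear": [0, 0, 0.001], "delta_rot": [0, 0, 0], "fingers": 140}, {"linear": [0, 0, 0.001], "delta_rot": [0, 0, 0], "fingers": 155}, {"linear": [0, 0, 0.001], "delta_rot": [0, 0, 0], "fingers": 166}, {"linear": [0, 0, 0.001], "delta_rot": [0, 0, 0], "fingers": 166}, {"linear": [0, 0, 0.001], "delta_rot": [0, 0, 0], "fingers": 166}, {"linear": [0, 0, 0.001], "delta_rot": [0, 0, 0], "fingers": 166}, {"linear": [0, 0, 0.001], "delta_rot": [0, 0, 0], "fingers": 166}, {"linear": [0, 0, 0.001], "delta_rot": [0, 0, 0], "fingers": 166}]'

```text
time: 4.25
tool_pos: [0.597, 0.1264, 0.0142]
tool_rot: [0.0, 0.586, 0.811, 0.0]
contact_force: [-1.0, -0.0, 5.7]
gripper_width: 0.355
```

```bash
python3 - <<'E'
import numpy as np
s0=25
# cap wide point path rel. start (out, z)
for th in range(0,91,10):
    t=np.radians(th); s=max(s0,60*np.sin(t)+3)
    o=s-30*np.sin(t)+137*np.cos(t); z=30*np.cos(t)+137*np.sin(t)
    print(th,"tool x(+to guard)",round(s0+137-o,1),"up",round(z-30,1))
E
```

```text
0 tool x(+to guard) 0.0 up 0.0
10 tool x(+to guard) 7.3 up 23.3
20 tool x(+to guard) 18.5 up 45.0
30 tool x(+to guard) 25.4 up 64.5
40 tool x(+to guard) 34.8 up 81.0
50 tool x(+to guard) 48.0 up 94.2
60 tool x(+to guard) 64.5 up 103.6
70 tool x(+to guard) 84.0 up 109.0
80 tool x(+to guard) 105.7 up 110.1
90 tool x(+to guard) 129.0 up 107.0
```

Call:
apply_moves --commands '[{"linear": [0.002, 0, -0.006], "delta_rot": [0, 0, 0], "fingers": 168}, {"linear": [0.004, 0, -0.012], "delta_rot": [0, 0, 0], "fingers": 168}, {"linear": [0.006, 0, -0.018], "delta_rot": [0, 0, 0], "fingers": 168}, {"linear": [0.008, 0, -0.024], "delta_rot": [0, 0, 0], "fingers": 168}, {"linear": [0.011, 0, -0.03], "delta_rot": [0, 0, 0], "fingers": 168}, {"linear": [0.014, 0, -0.036], "delta_rot": [0, 0, 0], "fingers": 168}, {"linear": [0.016, 0, -0.04], "delta_rot": [0, 0, 0], "fingers": 168}, {"linear": [0.018, 0, -0.045], "delta_rot": [0, 0, 0], "fingers": 168}]'

```text
time: 5.05
tool_pos: [0.5903, 0.1438, 0.0584]
tool_rot: [-0.0, 0.586, 0.811, -0.0]
contact_force: [0.1, 0.2, -3.4]
gripper_width: 0.352
```

```bash
cat > snap.py <<'E'
import sys
from h import *
s=state(); n=sys.argv[1]; print(s["time"],s["tool_pos"],s["contact_force"],s["gripper_width"])
a=eyes.grab_frame("side"); b=eyes.grab_frame("wrist")
c=cv2.resize(a[120:340,60:360],(400,293)); 
o=np.zeros((300,800,3),np.uint8); o[:293,:400]=c; o[:,400:]=cv2.resize(b,(400,300)); cv2.imwrite(f"pics/{n}.png",o[:,:,::-1])
E
python3 snap.py s1
```

```text
5.05 [0.59028013 0.14383295 0.05839417] [ 0.12898182  0.23883159 -3.36781392] 0.35158683725039747
```

View pics/s1.png

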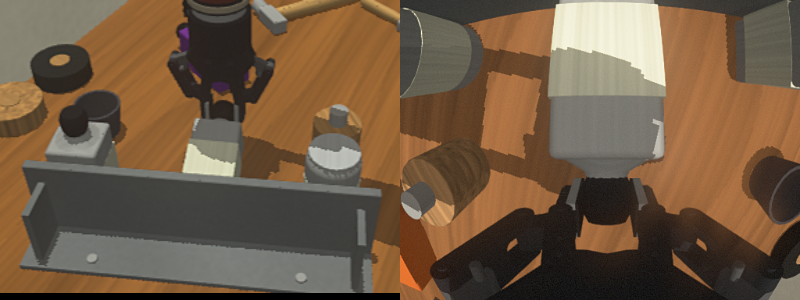

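The swivel works. The cap is pinched at (606,205) in the composite, the flask tilts with its foot down, and about 3.4 N hangs on the gripper. I'll continue the arc.

Call:
apply_moves --commands '[{"linear": [0.003, 0, -0.009], "delta_rot": [0, 0, 0], "fingers": 168}, {"linear": [0.007, 0, -0.0195], "delta_rot": [0, 0, 0], "fingers": 168}, {"linear": [0.011, 0, -0.028], "delta_rot": [0, 0, 0], "fingers": 168}, {"linear": [0.016, 0, -0.036], "delta_rot": [0, 0, 0], "fingers": 168}, {"linear": [0.023, 0, -0.043], "delta_rot": [0, 0, 0], "fingers": 168}, {"linear": [0.0295, 0, -0.049], "delta_rot": [0, 0, 0], "fingers": 168}, {"linear": [0.0295, 0, -0.049], "delta_rot": [0, 0, 0], "fingers": 168}, {"linear": [0.0295, 0, -0.049], "delta_rot": [0, 0, 0], "fingers": 168}]'

```text
time: 5.95
tool_pos: [0.5836, 0.1708, 0.1106]
tool_rot: [0.003, 0.586, 0.81, 0.001]
contact_force: [0.6, -5.2, 7.1]
gripper_width: 0.35
```

```bash
python3 snap.py s2
```

```text
5.95 [0.58360716 0.17081109 0.11059665] [ 0.55581669 -5.17095562  7.14490066] 0.34966755413467515
```

View pics/s2.png

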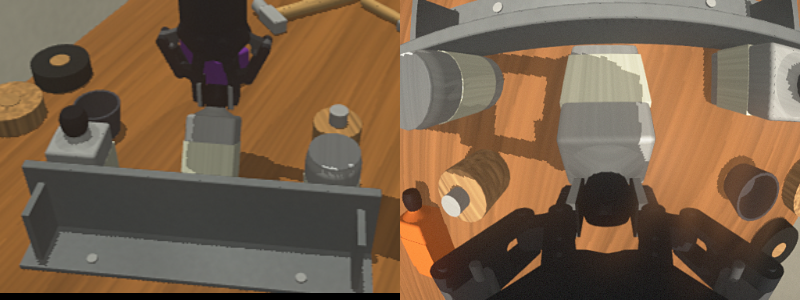

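The pinch holds at about 50°, but the force reads 7 N up and 5 N outward. The foot's upper corner is probably bearing on the guard, or the fingertips are on the shoulder. I'll ease outward a little and see which.

Call:
apply_moves --commands '[{"linear": [-0.003, 0, 0], "delta_rot": [0, 0, 0], "fingers": 168}, {"linear": [-0.005, 0, 0], "delta_rot": [0, 0, 0], "fingers": 168}, {"linear": [-0.005, 0, 0], "delta_rot": [0, 0, 0], "fingers": 168}, {"linear": [-0.005, 0, 0], "delta_rot": [0, 0, 0], "fingers": 168}, {"linear": [-0.005, 0, 0], "delta_rot": [0, 0, 0], "fingers": 168}, {"linear": [-0.005, 0, 0], "delta_rot": [0, 0, 0], "fingers": 168}, {"linear": [-0.005, 0, 0], "delta_rot": [0, 0, 0], "fingers": 168}, {"linear": [-0.005, 0, 0], "delta_rot": [0, 0, 0], "fingers": 168}]'

```text
time: 6.85
tool_pos: [0.5842, 0.1667, 0.1085]
tool_rot: [0.001, 0.586, 0.81, 0.001]
contact_force: [2.7, -2.0, 5.1]
gripper_width: 0.35
```

```bash
python3 -c "
from h import *
s=state();print(s['tool_pos'],s['contact_force'],s['ft_torque'])"
```

```text
[0.58420246 0.16671084 0.10851723] [ 2.7214845  -2.04244796  5.0605686 ] [-0.37371624 -0.75526139 -0.08925287]
```

Call:
apply_moves --commands '[{"linear": [0.003, 0, -0.003], "delta_rot": [0, 0, 0], "fingers": 168}, {"linear": [0.006, 0, -0.005], "delta_rot": [0, 0, 0], "fingers": 168}, {"linear": [0.009, 0, -0.007], "delta_rot": [0, 0, 0], "fingers": 168}, {"linear": [0.012, 0, -0.009], "delta_rot": [0, 0, 0], "fingers": 168}, {"linear": [0.015, 0, -0.01], "delta_rot": [0, 0, 0], "fingers": 168}, {"linear": [0.015, 0, -0.01], "delta_rot": [0, 0, 0], "fingers": 168}, {"linear": [0.015, 0, -0.01], "delta_rot": [0, 0, 0], "fingers": 168}, {"linear": [0.015, 0, -0.01], "delta_rot": [0, 0, 0], "fingers": 168}]'

```text
time: 7.65
tool_pos: [0.5778, 0.1808, 0.1167]
tool_rot: [-0.0, 0.586, 0.811, -0.0]
contact_force: [0.6, -0.6, -4.2]
gripper_width: 0.349
```

```bash
python3 snap.py s3
```

```text
7.65 [0.5777755  0.18084303 0.11667286] [ 0.61284698 -0.5676603  -4.22811565] 0.34926549266248913
```

View pics/s3.png

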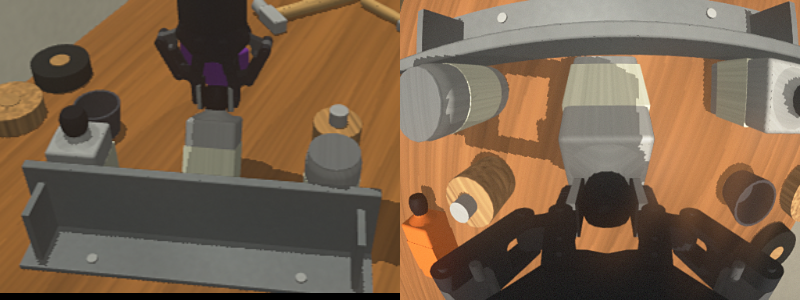

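Call:
apply_moves --commands '[{"linear": [0.003, 0, -0.001], "delta_rot": [0, 0, 0], "fingers": 168}, {"linear": [0.006, 0, -0.002], "delta_rot": [0, 0, 0], "fingers": 168}, {"linear": [0.009, 0, -0.003], "delta_rot": [0, 0, 0], "fingers": 168}, {"linear": [0.012, 0, -0.004], "delta_rot": [0, 0, 0], "fingers": 168}, {"linear": [0.015, 0, -0.005], "delta_rot": [0, 0, 0], "fingers": 168}, {"linear": [0.018, 0, -0.005], "delta_rot": [0, 0, 0], "fingers": 168}, {"linear": [0.02, 0, -0.005], "delta_rot": [0, 0, 0], "fingers": 168}, {"linear": [0.02, 0, -0.005], "delta_rot": [0, 0, 0], "fingers": 168}]'

```text
time: 8.55
tool_pos: [0.5722, 0.2001, 0.1226]
tool_rot: [0.0, 0.586, 0.811, 0.0]
contact_force: [0.1, -1.1, -2.6]
gripper_width: 0.349
```

```bash
python3 - <<'E'
from h import *
s=state(); print(s["contact_force"])
b=eyes.grab_frame("wrist"); t=eyes.grab_frame("top")
o=np.zeros((384,800,3),np.uint8); o[:,:512]=b; o[:360,512:]=cv2.resize(t[120:300,110:254],(288,360)); cv2.imwrite("pics/s4.png",o[:,:,::-1])
E
```

```text
[ 0.08171772 -1.10610634 -2.63128462]
```

View pics/s4.png

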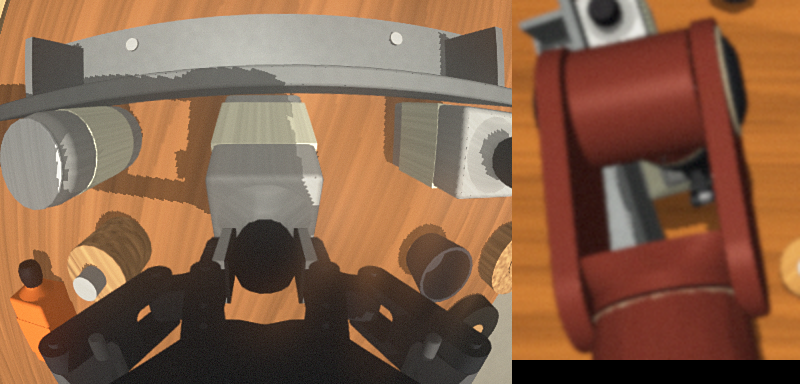

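Cap height (about 139 mm) and standoff (80 mm) both fit a tilt of about 70°, and the forces are small. I'll keep going towards the guard.

Call:
apply_moves --commands '[{"linear": [0.004, 0, 0], "delta_rot": [0, 0, 0], "fingers": 168}, {"linear": [0.008, 0, -0.001], "delta_rot": [0, 0, 0], "fingers": 168}, {"linear": [0.012, 0, -0.001], "delta_rot": [0, 0, 0], "fingers": 168}, {"linear": [0.016, 0, -0.001], "delta_rot": [0, 0, 0], "fingers": 168}, {"linear": [0.02, 0, -0.001], "delta_rot": [0, 0, 0], "fingers": 168}, {"linear": [0.024, 0, -0.001], "delta_rot": [0, 0, 0], "fingers": 168}, {"linear": [0.024, 0, -0.001], "delta_rot": [0, 0, 0], "fingers": 168}, {"linear": [0.024, 0, -0.001], "delta_rot": [0, 0, 0], "fingers": 168}]'

```text
time: 9.45
tool_pos: [0.5652, 0.2235, 0.125]
tool_rot: [0.001, 0.585, 0.811, 0.001]
contact_force: [-0.9, -2.1, 6.8]
gripper_width: 0.35
```

```bash
python3 snap.py s5
```

```text
9.45 [0.56520168 0.22353844 0.12498199] [-0.93020855 -2.12941176  6.7678298 ] 0.3500769904971091
```

View pics/s5.png

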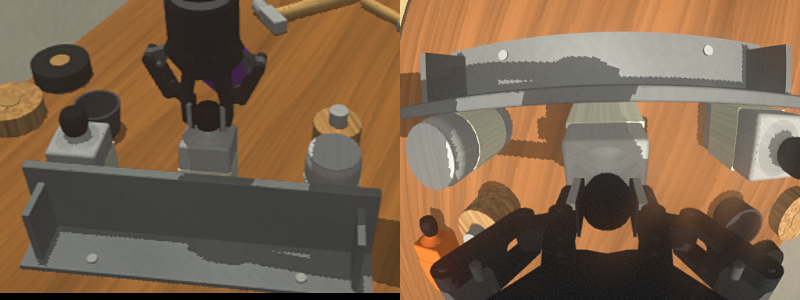

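About 80° now, with the pushing side coming over. One more stretch.

Call:
apply_moves --commands '[{"linear": [0.003, 0, -0.001], "delta_rot": [0, 0, 0], "fingers": 168}, {"linear": [0.006, 0, -0.001], "delta_rot": [0, 0, 0], "fingers": 168}, {"linear": [0.009, 0, -0.001], "delta_rot": [0, 0, 0], "fingers": 168}, {"linear": [0.012, 0, -0.001], "delta_rot": [0, 0, 0], "fingers": 168}, {"linear": [0.015, 0, -0.001], "delta_rot": [0, 0, 0], "fingers": 168}, {"linear": [0.018, 0, 0], "delta_rot": [0, 0, 0], "fingers": 168}, {"linear": [0.02, 0, 0], "delta_rot": [0, 0, 0], "fingers": 168}, {"linear": [0.02, 0, 0], "delta_rot": [0, 0, 0], "fingers": 168}]'

```text
time: 10.35
tool_pos: [0.5579, 0.2422, 0.1234]
tool_rot: [-0.0, 0.586, 0.811, 0.0]
contact_force: [-0.9, -0.3, 3.5]
gripper_width: 0.35
```

```bash
python3 snap.py s6
```

```text
10.35 [0.55792685 0.24220293 0.12335967] [-0.88762122 -0.31076075  3.52347638] 0.35028905992729054
```

View pics/s6.png

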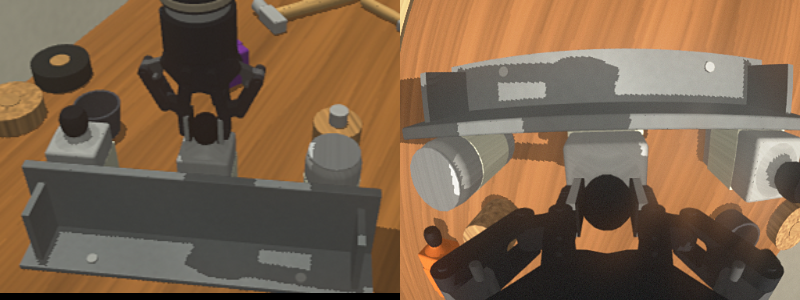

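The flask stands nearly upright with its cap 36 mm out. A final nudge towards the guard, then open and lift.

Call:
apply_moves --commands '[{"linear": [0.002, 0, 0], "delta_rot": [0, 0, 0], "fingers": 168}, {"linear": [0.004, 0, 0], "delta_rot": [0, 0, 0], "fingers": 168}, {"linear": [0.005, 0, 0], "delta_rot": [0, 0, 0], "fingers": 168}, {"linear": [0.005, 0, 0], "delta_rot": [0, 0, 0], "fingers": 168}, {"linear": [0.005, 0, 0], "delta_rot": [0, 0, 0], "fingers": 140}, {"linear": [0.005, 0, 0], "delta_rot": [0, 0, 0], "fingers": 100}, {"linear": [0.005, 0, 0], "delta_rot": [0, 0, 0], "fingers": 60}, {"linear": [0.005, 0, 0], "delta_rot": [0, 0, 0], "fingers": 60}]'

```text
time: 11.25
tool_pos: [0.5565, 0.2465, 0.1231]
tool_rot: [-0.0, 0.586, 0.811, -0.0]
contact_force: [0.8, -0.1, -0.1]
gripper_width: 0.765
```

```bash
python3 snap.py s7
```

```text
11.25 [0.55648602 0.24647791 0.12313167] [ 0.78990995 -0.14654327 -0.12692841] 0.7645459952100443
```

View pics/s7.png

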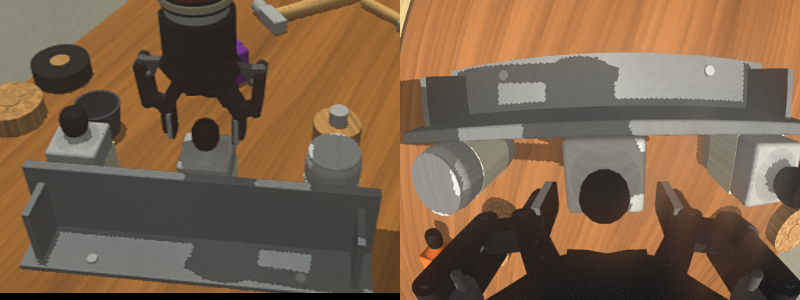

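Released, and the flask stands on its own. I'll retract straight up, then back, so the top camera can check it.

Call:
apply_moves --commands '[{"linear": [0, 0, -0.02], "delta_rot": [0, 0, 0], "fingers": 60}, {"linear": [0, 0, -0.05], "delta_rot": [0, 0, 0], "fingers": 60}, {"linear": [0, 0, -0.09], "delta_rot": [0, 0, 0], "fingers": 60}, {"linear": [-0.02, 0, -0.12], "delta_rot": [0, 0, 0], "fingers": 60}, {"linear": [-0.06, 0, -0.13], "delta_rot": [0, 0, 0], "fingers": 60}, {"linear": [-0.1, 0, -0.13], "delta_rot": [0, 0, 0], "fingers": 60}, {"linear": [-0.145, 0, -0.13], "delta_rot": [0, 0, 0], "fingers": 60}, {"linear": [-0.19, 0, -0.13], "delta_rot": [0, 0, 0], "fingers": 60}]'

```text
time: 12.15
tool_pos: [0.6166, 0.0646, 0.2537]
tool_rot: [0.0, 0.585, 0.811, 0.0]
contact_force: [0.2, -0.2, 0.1]
gripper_width: 0.76
```

Call:
apply_moves --commands '[{"linear": [-0.045, 0, 0], "delta_rot": [0, 0, 0], "fingers": 60}, {"linear": [-0.09, 0, 0], "delta_rot": [0, 0, 0], "fingers": 60}, {"linear": [-0.135, 0, 0], "delta_rot": [0, 0, 0], "fingers": 60}, {"linear": [-0.18, 0, 0], "delta_rot": [0, 0, 0], "fingers": 60}, {"linear": [-0.22, 0, 0], "delta_rot": [0, 0, 0], "fingers": 60}, {"linear": [-0.25, 0, 0], "delta_rot": [0, 0, 0], "fingers": 60}, {"linear": [-0.25, 0, 0], "delta_rot": [0, 0, 0], "fingers": 60}, {"linear": [-0.25, 0, 0], "delta_rot": [0, 0, 0], "fingers": 60}]'

```text
time: 12.95
tool_pos: [0.6946, -0.1717, 0.2529]
tool_rot: [-0.001, 0.586, 0.81, 0.0]
contact_force: [-0.2, 0.6, -0.3]
gripper_width: 0.767
```

```bash
python3 - <<'E'
from h import *
s=state(); print(s["tool_pos"],s["contact_force"])
t=eyes.grab_frame("top"); a=eyes.grab_frame("side")
o=np.zeros((588,800,3),np.uint8); o[:,:504]=cv2.resize(t[100:310,105:285],(504,588),interpolation=cv2.INTER_CUBIC); o[:290,504:]=cv2.resize(a[160:340,60:360],(296,290)); cv2.imwrite("pics/f.png",o[:,:,::-1])
E
```

```text
[ 0.69463898 -0.17167596  0.2528612 ] [-0.1592851   0.61466952 -0.32451582]
```

View pics/f.png

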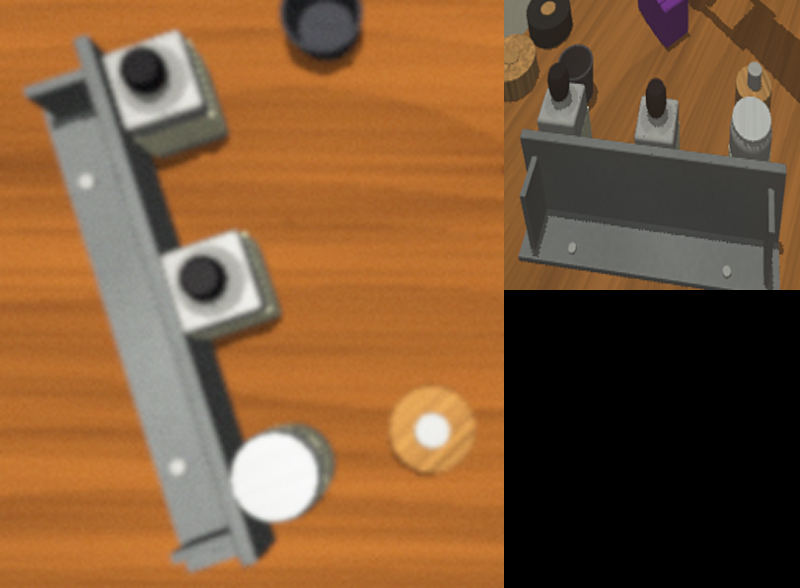

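```bash
python3 - <<'E'
from m import *
for p in (t(202,277,.15),): q=p-(A+B)/2; print("CAP along",q@ex,"out",q@n)
c=np.mean([t(*p,.115) for p in [(162,257),(238,233),(263,306),(184,334)]],0)-(A+B)/2; print("shoulder c",c@ex,c@n)
from plant import job_done; print(job_done())
E
```

```text
guard [0.73101446 0.34138645 0.105     ] [0.36352383 0.21122525 0.105     ] 0.38986061410599937 mid [0.54726915 0.27630585 0.105     ]
flask [[0.5813 0.2637 0.06  ]
 [0.6152 0.1603 0.06  ]
 [0.5547 0.1441 0.06  ]
 [0.5243 0.244  0.06  ]] [0.0603, 0.1088, 0.0626, 0.1043]
cap [0.59541707 0.12796093 0.03      ] capfar [0.59792125 0.11474344 0.03      ] shoulder [0.589743   0.14423695 0.03      ]
twin cap [0.69868299 0.29190523 0.15      ] tin [0.41964519 0.19808965 0.125     ] knob [0.4490869  0.09112685 0.06      ]
twin corners [array([0.716, 0.328, 0.122]), array([0.7319, 0.2693, 0.122 ]), array([0.679, 0.254, 0.122]), array([0.6589, 0.308 , 0.122 ])]
axis [ 0.30161322 -0.95343037  0.        ] ang -72.44547725005208 guard dir [-0.94262055 -0.33386598  0.        ] -160.4964067052581
foot along 0.0022888530942792354 out 0.02302089215287795
sh along 0.005913179931107326 out 0.129522180462453
cap along 0.0041421019303513815 out 0.15590792683981625
tin along 0.14641468919937614 out 0.03111889742752261
twin along -0.147933899768158 out 0.0358476324518619
knob along 0.15437357260278103 out 0.1417738188492954
CAP along 0.00387892136016653 out 0.030006056031931072
shoulder c 0.0047388541976404255 0.02974863291249267
the job is handed in; nothing more can be done
None
```

The flask now stands upright in the gap with one side against the guard, and I handed the job in at about 13 s of the 35 s allowed. I pinched its cap lightly from the two sides and raised it in an arc so it swivelled up about its foot. Then I pushed it over against the guard, let go and backed well clear.

**Final checks, from the top view:**
- **Position:** the cap and shoulder centres are both about 30 mm from the guard's face and 4–5 mm from its middle.
- **Upright:** cap and shoulder agree to within 1 mm, so the flask is upright.
- **Neighbours:** the twin and the tin are at the same pixels as at the start.
- **Contact:** the robot touches nothing, with the force reading close to zero.

**What disagreed:**
- **Force:** part-way up, the wrist read about 7 N up and 5 N outward, either from the foot's upper corner on the guard or the fingertips on the shoulder. I eased the cap 5 mm outward and the force dropped. It read about 7 N up again near 80° and was zero after release.
- **Guard length:** my measurement came out at 390 mm rather than 400 mm, which could shift the "middle" by about 5 mm, well inside the 90 mm allowed.

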